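# Count to the third gap and push the meal tray in

### The arm

A 6-joint arm with a two-finger parallel gripper is mounted at the origin on the work surface. World frame = base frame: x ahead of the robot, y to its left, z up, the work surface at z = 0. Lengths are in m, angles in degrees, forces in N, time in s.
With the tool pointing down it reaches from about 0.35 to 0.875 m from the base axis. Payload 4.2 kg.
Tool frame: the origin (TCP) lies midway between the tips of the shut fingers; the grasp point (between the pads) lies 19 mm behind it; y points along the fingers, z is the direction in which the jaws open and shut, and the axes are right-handed (so a half turn about y gives the same grasp; the last joint's range is limited). The gripper opens to 87 mm and grips with 3 to 60 N. Pads are 19 mm wide; open, the fingers measure 117 mm over their backs; the gripper's body (75 mm by 190 mm) begins 51 mm behind the grasp point.
Start: joints at [82.598, 22.042, 0.453, 0, -68.411, -14.817], TCP at [0.236, 0.579, 0.223] pointing down, gripper open.
Joint ranges: [-179.83, 179.83], [-69.29, 118.12], [-61.27, 80.66], [-181.25, 117.63], [-171.15, -9.14], [-177.46, 177.46]. Speed limits (degrees/s): [159.86, 159.86, 180, 180, 180, 180].

### API

Orientations are given as [roll, pitch, yaw] about the fixed x, y, z axes, in that order (R = Rz(yaw) Ry(pitch) Rx(roll)).
In Python, from workcell import env gives the robot as it stands. The module is installed in compiled form; this text tells all that it offers. Calls block until the motion is done:
- env.goto(position, orientation): joint-space move of the TCP to a pose.
- env.move_straight(position, rotation=None, rate=0.15, force_limit=None): straight line of the TCP; rotation=None keeps the orientation; rate is the mean speed in m/s. With force_limit (N) it stops when the force on the tool has changed by that much, and returns True; else False.
- env.set_joints(angles): joint-space move.
- env.gripper_to(opening, grasp_force=None): opening from 0.0 (shut) to 1.0 (fully open); grasp_force is the grip in N (None keeps the last); returns when the fingers have stopped.
- env.dwell(seconds).
- env.inverse_kinematics(position, orientation): joint angles nearest the present ones, or None.
- env.read_state(): the state.
- env.grab_frame(name): name is "scene" or "top" or "wrist"; returns a dict with "image" (480x640x3 uint8, blue, green, red), "fx", "fy", "cx", "cy" (pixels), "position" and "orientation" of the camera in the world. Camera axes: x right, y up, looking along -z (the intrinsics and any distortion apply to the point x, -y, -z); pixel columns grow to the right and rows downward; lengths in m; the calibration is good to about 2 mm. The wrist camera is an equidistant fisheye: a pixel r from the principal point sees the ray r / f radians off the axis. A picture is of the moment at which its call begins. There is no depth.
A pose or a line that the arm cannot do raises env.Unreachable and nothing moves.
- env.close_job(): hands the job in, once; it reports no verdict.
Trained networks look in a picture, given as the dict that the camera call returned (one of the last four; its "shot" number tells which), for a name from the list of things; names that differ only in an ending like _2 or _b are one class to them, and where a whole thing is asked for, a point or a joint stands for the part that bears it (a point fixed in the world has none). Each returns a list of dicts, best first, with "score" (0 to 1); they miss things now and then, are a little off and sometimes report something else, mostly with a low value. They report only what shows in the picture. A call takes as long as a camera call.
- env.search_frame(picture, thing): "xyz" ([x, y, z] in m, in world coordinates, good to about 4 mm: the middle of the surface that is visible of it).
- env.trace(picture, thing): "mask" (480x640 bool, what is visible of it).
The state is a dict: "clock": time; "joint_positions": joint angles; "qvel": joint speeds; "joint_torque": joint torques, N m; "position": TCP position; "tool_rot": TCP orientation; "force": force on the tool from outside, world axes, zero at the start; "wrist_torque": the same for the moment, N m; "opening": opening from 0.0 (shut) to 1.0 (fully open).
Only numpy, scipy, OpenCV 4.12 (cv2) and the standard library are available. Lean on these libraries where they do the work, as an engineer would, in place of code of your own. Each camera call takes 0.05 s, during which the arm holds its last target.

### The job

Starting at the end of the rack marked by the ball-topped post, run a shut fingertip along the back rail so that it flicks the first and then the second sprung tongue, which brings you to the third gap; stop there and flick none of the other tongues at any time. Then push the lone sealed tray, flat along the counter, into that third gap until it is fully home against the backboard. Push only: do not lift or tip the tray, leave everything else where it stands, and finish with the hand clear.

Things in the scene. Friction and masses are not known exactly. Their poses are not given: they have to be found in the camera images.
- rack: fixed pale wooden rack, 485 mm long (own y), 45 mm high, open on top and to the robot (own -x). Seven dividers 5 mm thick at own y = 240, 160, 80, 0, -80, -160, -240 mm make six gaps, 75 mm clear, centred at own y = 200, 120, 40, -40, -120, -200; the counter is their floor. Divider noses at own x = -41 mm. Origin: on the counter, mid-length; own +x points away from the robot, z up.
- stop (a point): middle of the front face of the rack's backboard, 20 mm above the counter, at the rack's own x = +40 mm, y = 0: the stop for the trays. The board runs the whole length, is 6 mm thick and 45 mm high, and carries the steel back rail with the tongues on its top
- ball_post: fixed steel post, 12 mm thick, with a 36 mm ball on top (top at 85 mm), just outside one end of the rack, at the rack's own x = -30 mm, y = +256 or -256 mm: it marks the end to count from. Origin: centre of its foot on the counter; axes as the rack's.
- flat_post: fixed plain flat-topped steel post, 12 mm thick, 45 mm high, at the other end of the rack (own x = -30 mm, opposite y). Origin: centre of its foot.
- tray: sealed aluminium meal tray to push, lying alone on the counter in front of the rack: 92 mm long (own x, the way it goes in), 60 mm wide, 26 mm high, 80 to 170 g. Origin: centre of underside. Starts within 0.2 rad of parallel to the gaps, anywhere along the rack. Home, its far end touches the backboard (origin at the rack's own x = -6 mm) and its near end sticks out 11 mm past the dividers.
- filed_left: sealed aluminium tray like the task's tray, already home in the outermost gap at the rack's own +y end; leave it alone. Origin: centre of underside.
- filed_right: sealed aluminium tray like the task's tray, already home in the outermost gap at the rack's own -y end; leave it alone. Origin: centre of underside.
- empty_lower: lower of a stack of two empty open aluminium trays, 140 x 110 x 30 mm each, off to one side; bystander. Origin: centre of underside.
- empty_upper: upper of that stack; bystander.
- saucer: cream ceramic saucer, 120 mm across, 18 mm high, off to a side; bystander.
- teaspoon: steel teaspoon, 140 mm, lying behind the rack; bystander.
- canister: green plastic canister, 90 mm across, 150 mm high, to the left of the rack; bystander.
- tongue1 (a joint): sprung black tongue no. 1 from the rack's own +y end, on the back rail at own y = +160 mm, own x = +43 mm: 14 mm wide (own x), 3 mm thick, from its pivot 45 mm up to its top 75 mm up. Value: lean in rad along the rack, 0 upright, positive = top towards own -y; a soft spring (0.05 N m/rad) rights it. A fingertip passing 4 to 8 mm below its top bends it 0.5 to 0.75 rad and slips by. Over 0.25 rad counts as flicked.
- tongue2 (a joint): sprung black tongue no. 2 from the rack's own +y end, on the back rail at own y = +80 mm, own x = +43 mm: 14 mm wide (own x), 3 mm thick, from its pivot 45 mm up to its top 75 mm up. Value: lean in rad along the rack, 0 upright, positive = top towards own -y; a soft spring (0.05 N m/rad) rights it. A fingertip passing 4 to 8 mm below its top bends it 0.5 to 0.75 rad and slips by. Over 0.25 rad counts as flicked.
- tongue3 (a joint): sprung black tongue no. 3 from the rack's own +y end, on the back rail at own y = +0 mm, own x = +43 mm: 14 mm wide (own x), 3 mm thick, from its pivot 45 mm up to its top 75 mm up. Value: lean in rad along the rack, 0 upright, positive = top towards own -y; a soft spring (0.05 N m/rad) rights it. A fingertip passing 4 to 8 mm below its top bends it 0.5 to 0.75 rad and slips by. Over 0.25 rad counts as flicked.
- tongue4 (a joint): sprung black tongue no. 4 from the rack's own +y end, on the back rail at own y = -80 mm, own x = +43 mm: 14 mm wide (own x), 3 mm thick, from its pivot 45 mm up to its top 75 mm up. Value: lean in rad along the rack, 0 upright, positive = top towards own -y; a soft spring (0.05 N m/rad) rights it. A fingertip passing 4 to 8 mm below its top bends it 0.5 to 0.75 rad and slips by. Over 0.25 rad counts as flicked.
- tongue5 (a joint): sprung black tongue no. 5 from the rack's own +y end, on the back rail at own y = -160 mm, own x = +43 mm: 14 mm wide (own x), 3 mm thick, from its pivot 45 mm up to its top 75 mm up. Value: lean in rad along the rack, 0 upright, positive = top towards own -y; a soft spring (0.05 N m/rad) rights it. A fingertip passing 4 to 8 mm below its top bends it 0.5 to 0.75 rad and slips by. Over 0.25 rad counts as flicked.

How it is judged (in metres and radians):
On the way, in this order (a step that is already met when the one before it is completed fails the run):
1. the first tongue from the ball-post end is flicked (((y of ball_post in the frame of rack above 0 m and (value of joint tongue1 above 0.25 rad or value of joint tongue1 below -0.25 rad)) or (y of ball_post in the frame of rack below 0 m and (value of joint tongue5 above 0.25 rad or value of joint tongue5 below -0.25 rad)))).
2. then the second tongue (((y of ball_post in the frame of rack above 0 m and (value of joint tongue2 above 0.25 rad or value of joint tongue2 below -0.25 rad)) or (y of ball_post in the frame of rack below 0 m and (value of joint tongue4 above 0.25 rad or value of joint tongue4 below -0.25 rad)))).
3. then the tray is pushed home in the third gap (((y of ball_post in the frame of rack above 0 m and y of tray in the frame of rack between 0.028 and 0.052 m) or (y of ball_post in the frame of rack below 0 m and y of tray in the frame of rack between -0.052 and -0.028 m)) and x of tray in the frame of rack between -0.011 and 0 m and angle between the x axis of tray and the x axis of rack, either way round below 0.12 rad and angle between tray's own z axis and vertical below 0.06 rad and height (world z) of tray between -0.004 and 0.004 m and linear speed of tray below 0.01 m/s), for 0.2 s.
At the end, for the whole second after the job is handed in: The tray lies flat and still in the third gap from the ball-post end, its far end within 5 mm of the backboard, within 12 mm of the gap's middle and parallel to the gap within 0.12 rad (all of step 3); the robot touches nothing.
It fails at once if a tongue beyond the first two is flicked (leans over 0.25 rad) ((value of joint tongue3 above 0.25 rad or value of joint tongue3 below -0.25 rad) or (y of ball_post in the frame of rack above 0 m and ((value of joint tongue4 above 0.25 rad or value of joint tongue4 below -0.25 rad) or (value of joint tongue5 above 0.25 rad or value of joint tongue5 below -0.25 rad))) or (y of ball_post in the frame of rack below 0 m and ((value of joint tongue1 above 0.25 rad or value of joint tongue1 below -0.25 rad) or (value of joint tongue2 above 0.25 rad or value of joint tongue2 below -0.25 rad)))).
It fails at once if the tray is lifted (12 mm) or tipped (0.25 rad) (height (world z) of tray above 0.012 m or angle between tray's own z axis and vertical above 0.25 rad).
It fails at once if a bystander is moved more than 20 mm (distance of any of filed_left, filed_right, empty_lower, empty_upper, saucer, teaspoon, canister from where it was at the start of the episode above 0.02 m).
It also fails if it takes over 64 s, if anything falls off the work surface, if the arm or the gripper's body presses on something with over 40 N, if the wrist force passes 120 N, or if a joint passes its speed limit or range.

## Working session

There is one attempt and no reset: what is moved stays moved. The work goes in short steps, each a Python script; the robot and the scene stay as the last script left them, time stands still between calls to the robot, and variables do not carry over. Pictures are saved under pics/ and viewed, and the job is handed in when it is done.

```bash
mkdir -p pics; python3 - <<'E'
from workcell import env
import cv2
s=env.read_state();print(s)
for n in ("scene","top"):
    f=env.grab_frame(n);cv2.imwrite(f"pics/{n}0.png",f["image"])
    print(n,f["fx"],f["fy"],f["cx"],f["cy"],f["position"],f["orientation"],[k for k in f])
    for t in ("rack","ball_post","flat_post","tray","filed_left","filed_right","tongue1","canister"):
        for r in env.search_frame(f,t)[:6]: print(t,r)
E
```

```text
{'clock': 0.0, 'joint_positions': array([ 8.25980437e+01,  2.20892449e+01,  3.80640728e-01, -2.92285263e-02,
       -6.84104281e+01, -1.48187539e+01]), 'qvel': array([-0.03172012,  0.01405973,  0.00612652,  0.02749641,  0.04708142,
       -0.04152036]), 'joint_torque': array([ 3.21561811e-04, -3.90661597e+01,  1.87400222e+01,  4.21964318e+00,
        1.10594690e-02, -1.83961370e-04]), 'position': array([0.23609191, 0.57805015, 0.22148083]), 'tool_rot': array([-8.98779789e+01,  4.19224461e-03,  1.57768511e+02]), 'force': array([ 0.21831011, -0.19158665, -0.40267755]), 'wrist_torque': array([-0.019759  , -0.02273447,  0.00596319]), 'opening': 1.0013583676509266}
scene 558.1121981172222 558.1121981172222 320.8668040486593 236.76667124091995 [1.38547717 0.64308081 0.76270142] [ 56.02120266   0.22446199 127.02594612] ['image', 'fx', 'fy', 'cx', 'cy', 'position', 'orientation', 'shot']
rack {'xyz': [0.616, 0.0018, 0.0308], 'score': 0.74}
ball_post {'xyz': [0.5627, 0.2421, 0.0687], 'score': 0.7}
tray {'xyz': [0.4505, -0.0929, 0.0278], 'score': 0.86}
filed_left {'xyz': [0.5674, 0.1808, 0.022
[... 888 characters left out ...]
all_post {'xyz': [0.5255, -0.2704, 0.0347], 'score': 0.36}
ball_post {'xyz': [0.3452, 0.4052, 0.0057], 'score': 0.17}
flat_post {'xyz': [0.6059, -0.0247, 0.046], 'score': 0.67}
flat_post {'xyz': [0.5241, -0.2707, 0.0311], 'score': 0.37}
tray {'xyz': [0.4413, -0.0996, 0.0294], 'score': 0.63}
tray {'xyz': [0.6111, -0.0238, 0.0408], 'score': 0.51}
filed_left {'xyz': [0.576, 0.1857, 0.0258], 'score': 0.93}
filed_left {'xyz': [0.5566, -0.2144, 0.0224], 'score': 0.2}
filed_right {'xyz': [0.5549, -0.2136, 0.0294], 'score': 0.95}
filed_right {'xyz': [0.7229, 0.1448, 0.012], 'score': 0.41}
canister {'xyz': [0.547, 0.444, 0.1305], 'score': 0.8}
canister {'xyz': [0.7216, 0.1412, 0.0136], 'score': 0.74}
```

View pics/scene0.png

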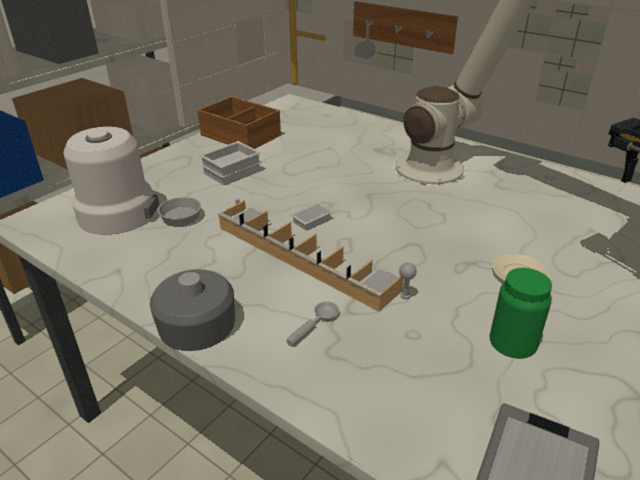

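View pics/top0.png

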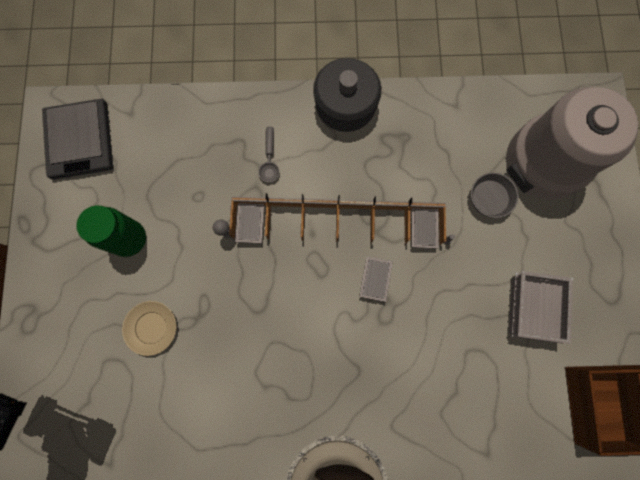

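The ball post stands at the rack's +y end (top view col 222, row 228) and the flat post at (449, 240). The tray is at (376, 280), in front of gap 4 or 5. I'll zoom in to fit the rack pose.

```bash
python3 - <<'E'
import cv2
a=cv2.imread("pics/top0.png")[185:310,215:465]; cv2.imwrite("pics/topz.png",cv2.resize(a,None,fx=3.2,fy=3.2,interpolation=cv2.INTER_CUBIC))
a=cv2.imread("pics/scene0.png")[190:315,210:430]; cv2.imwrite("pics/scz.png",cv2.resize(a,None,fx=3.6,fy=3.6,interpolation=cv2.INTER_CUBIC))
E
```

```text
(no output)
```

View pics/topz.png

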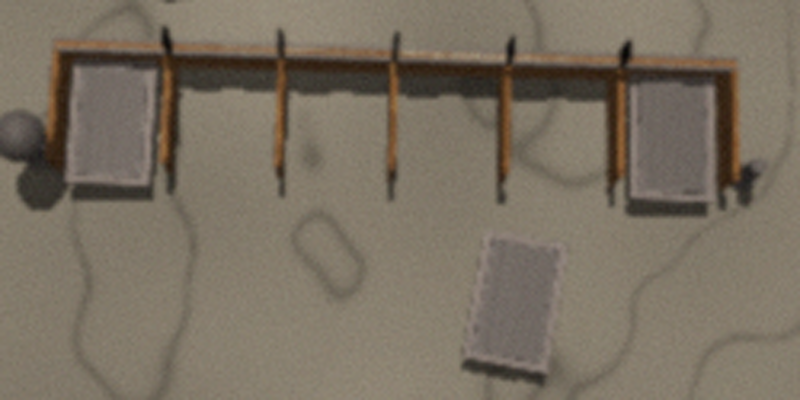

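View pics/scz.png

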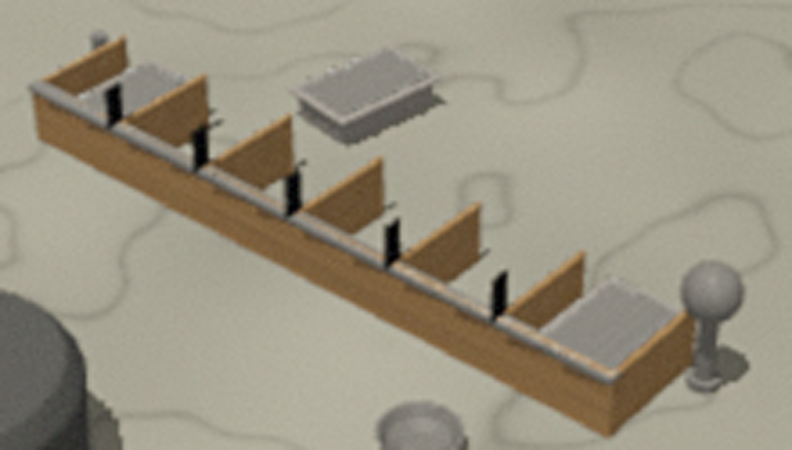

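```bash
cat > h.py <<'E'
import numpy as np, cv2
from scipy.spatial.transform import Rotation as R
from scipy.optimize import least_squares
CAM=dict(top=(439.909,320.731,242.300,[0.34204844,0.02239924,1.00538767],[10.7166571,0.0563212802,-91.4489117]),
 scene=(558.1122,320.8668,236.76667,[1.38547717,0.64308081,0.76270142],[56.02120266,0.22446199,127.02594612]))
def proj(c,P):
    f,cx,cy,p,o=CAM[c]
    q=(np.atleast_2d(P)-p)@R.from_euler('xyz',o,degrees=True).as_matrix()
    return np.c_[cx+f*q[:,0]/-q[:,2], cy+f*q[:,1]/q[:,2]]
def pt(x,y,t,P):
    P=np.atleast_2d(np.array(P,float)); c,s=np.cos(t),np.sin(t)
    return np.c_[x+c*P[:,0]-s*P[:,1], y+s*P[:,0]+c*P[:,1],P[:,2]]
Z=dict(top=(3.2,215,185),scene=(3.6,210,190))
def un(c,uv):
    s,a,b=Z[c]; uv=np.array(uv,float); return (uv+.5)/s-.5+[a,b]
def fit(obs,x0):
    cs=list(obs)
    def f(v):
        return np.concatenate([(proj(c,pt(*v,np.array([o[0] for o in obs[c]])/1000.))-un(c,[o[1] for o in obs[c]])).ravel() for c in cs])
    r=least_squares(f,x0,loss='soft_l1'); return r.x,f(r.x).reshape(-1,2)
E
cat > fit0.py <<'E'
from h import *
rt=[((46,242.5,45),(57,43)),((46,-242.5,45),(737,62))]+[((-41,y,0),p) for y,p in ((80,(281,195)),(0,(391,198)),(-80,(502,202)))]
rs=[((46,242.5,0),(608,437)),((46,242.5,45),(612,380)),((46,-242.5,0),(38,140)),((46,-242.5,45),(33,90))]
rs+=[((-41,y,45),p) for y,p in zip((160,80,0,-80,-160,-240),((584,254),(480,206),(381,160),(291,118),(206,77),(125,39)))]
rs+=[((43,y,75),p) for y,p in zip((160,80,0,-80,-160),((500,272),(392,220),(293,173),(201,128),(114,86)))]
np.set_printoptions(precision=4,suppress=True)
for o in (dict(top=rt,scene=rs),dict(top=rt),dict(scene=rs)):
    v,r=fit(o,[.6,0,0]); print("rack",v,np.degrees(v[2]),np.abs(r).mean(),np.abs(r).max()); 
tt=[((46,30,26),(487,235)),((46,-30,26),(565,245)),((-46,-30,26),(546,375)),((-46,30,26),(463,363))]
ts=[((46,-30,26),(293,97)),((-46,-30,26),(392,50)),((-46,30,26),(437,75)),((46,30,26),(345,122))]
for o in (dict(top=tt,scene=ts),dict(top=tt),dict(scene=ts)):
    v,r=fit(o,[.45,-.1,0]); print("tray",v,np.degrees(v[2]),np.abs(r).mean(),np.abs(r).max())
E
python3 fit0.py
```

```text
rack [ 0.5718 -0.0213 -0.055 ] -3.1539606819714248 0.7551383529203101 4.278206518871684
rack [ 0.5641 -0.0211 -0.0564] -3.2309935846130213 1.1632841047444402 3.4760087474726618
rack [ 0.5733 -0.0205 -0.056 ] -3.20739058382516 0.4653096953670494 1.330358097711212
tray [ 0.4401 -0.1013 -0.196 ] -11.227186969418048 0.8729349060873677 2.5042992568864975
tray [ 0.4396 -0.1014 -0.1912] -10.953807318087067 0.6218690595339638 1.5888726649288856
tray [ 0.4431 -0.0995 -0.1979] -11.337220897761334 1.1098898434219038 2.4160384480400126
```

```bash
cat > ov.py <<'E'
from h import *
import sys
def draw(v,tr,name):
    for c,(w,h) in dict(top=(250,125),scene=(220,125)).items():
        s,a,b=Z[c]; im=cv2.resize(cv2.imread(f"pics/{c}0.png")[b:b+h,a:a+w],None,fx=s,fy=s,interpolation=cv2.INTER_CUBIC)
        def L(p,q,col,vv=v):
            P=proj(c,pt(*vv,np.array([p,q])/1000.)); P=((P-[a,b]+.5)*s-.5)
            cv2.line(im,*[tuple(int(round(k)) for k in u) for u in P],col,1,cv2.LINE_AA)
        for y in (240,160,80,0,-80,-160,-240):
            L((-41,y,45),(40,y,45),(0,255,255)); L((-41,y,0),(-41,y,45),(255,255,0))
        for z in (0,45):
            for x in (46,40): L((x,242.5,z),(x,-242.5,z),(0,0,255))
        for y in (160,80,0,-80,-160): L((43,y,45),(43,y,75),(0,255,0))
        for z in (0,26):
            q=[(46,30),(46,-30),(-46,-30),(-46,30)]
            for i in range(4): L((*q[i],z),(*q[i-1],z),(255,0,255),tr)
        cv2.imwrite(f"pics/{name}_{c}.png",im)
if __name__=="__main__": draw([.5718,-.0213,-.055],[.4401,-.1013,-.196],sys.argv[1])
E
python3 ov.py ov1
```

```text
(no output)
```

View pics/ov1_top.png

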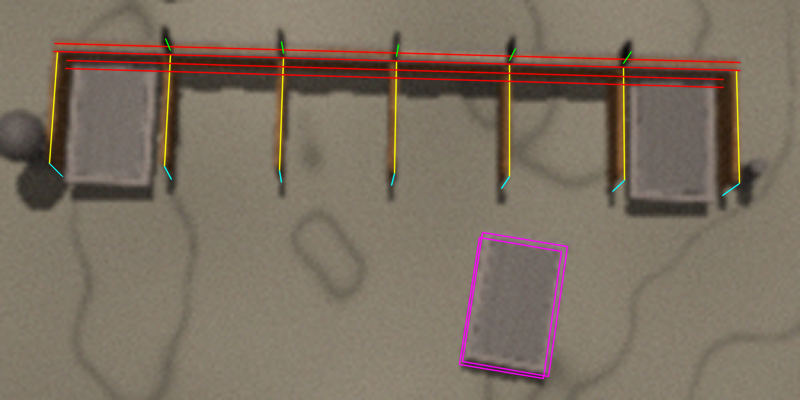

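View pics/ov1_scene.png

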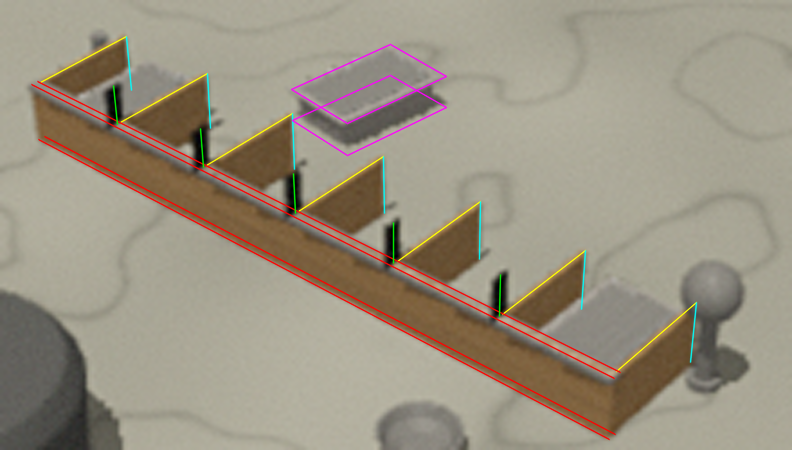

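The overlay fits the picture. The small dark "feet" at the divider noses are shadows, so the rack is at about (0.573, -0.021) with yaw -3.2°. Next I'll shut the hand and check from the wrist camera near the first tongue.

```bash
cat >> h.py <<'E'
RK=(.573,-.021,-.0555)
def own(x,y,z): return pt(*RK,[[x/1000,y/1000,z/1000]])[0]
YAWX=np.degrees(RK[2])-90   # jaws along rack x
YAWY=np.degrees(RK[2])      # jaws along rack y
E
python3 - <<'E'
from workcell import env
from h import *
env.gripper_to(0.0)
for y in (YAWX,YAWX+180,YAWY,YAWY+180):
    for p in ((43,205,150),(43,205,69),(43,40,69),(-127,-150,13),(-160,40,13)):
        q=env.inverse_kinematics(own(*p),[-90,0,y]); print(round(y),p,None if q is None else np.round(q))
E
```

```text
-93 (43, 205, 150) [ 30.  28.  -1.   0. -61. 147.]
-93 (43, 205, 69) [ 30.  32.  -6.   0. -52. 147.]
-93 (43, 40, 69) [ 17.  30. -11.   0. -49. 160.]
-93 (-127, -150, 13) [ -1.  23. -36.   0. -31. 177.]
-93 (-160, 40, 13) [ 26.  20. -43.   0. -28. 150.]
87 (43, 205, 150) [ 30.  28.  -1.   0. -61. -33.]
87 (43, 205, 69) [ 30.  32.  -6.   0. -52. -33.]
87 (43, 40, 69) [ 17.  30. -11.   0. -49. -20.]
87 (-127, -150, 13) [ -1.  23. -36.   0. -31.  -3.]
87 (-160, 40, 13) [ 26.  20. -43.   0. -28. -30.]
-3 (43, 205, 150) [  30.   28.   -1.   -0.  -61. -123.]
-3 (43, 205, 69) [  30.   32.   -6.   -0.  -52. -123.]
-3 (43, 40, 69) [  17.   30.  -11.   -0.  -49. -110.]
-3 (-127, -150, 13) [ -1.  23. -36.  -0. -31. -93.]
-3 (-160, 40, 13) [  26.   20.  -43.   -0.  -28. -120.]
177 (43, 205, 150) [ 30.  28.  -1.   0. -61.  57.]
177 (43, 205, 69) [ 30.  32.  -6.   0. -52.  57.]
177 (43, 40, 69) [ 17.  30. -11.   0. -49.  70.]
177 (-127, -150, 13) [ -1.  23. -36.   0. -31.  87.]
177 (-160, 40, 13) [ 26.  20. -43.   0. -28.  60.]
```

```bash
python3 - <<'E'
from workcell import env
from h import *
env.goto(own(43,205,200),[-90,0,YAWX+180])
s=env.read_state();print(s["position"],own(43,205,200),s["clock"])
f=env.grab_frame("wrist");cv2.imwrite("pics/w1.png",f["image"]);print({k:f[k] for k in f if k!="image"})
env.move_straight(own(43,205,120))
s=env.read_state();print(s["position"],own(43,205,120),s["clock"])
for c in("wrist","scene","top"):
    f=env.grab_frame(c);cv2.imwrite(f"pics/{c}2.png",f["image"]);
    if c=="wrist":print({k:f[k] for k in f if k!="image"})
E
```

```text
[0.62704974 0.18234009 0.20009622] [0.62730545 0.18129908 0.2       ] 4.4333
{'fx': 371.64829954431775, 'fy': 371.64829954431775, 'cx': 320.84271495947945, 'cy': 239.90342178617942, 'position': array([0.6228342 , 0.10920364, 0.36085442]), 'orientation': array([-1.58011587e+01, -8.41268833e-03,  1.76885581e+02]), 'shot': 3}
[0.62796139 0.18175483 0.12085794] [0.62730545 0.18129908 0.12      ] 5.1667
{'fx': 371.64829954431775, 'fy': 371.64829954431775, 'cx': 320.84271495947945, 'cy': 239.90342178617942, 'position': array([0.62347555, 0.10863706, 0.28159959]), 'orientation': array([-1.58048995e+01,  7.28358242e-02,  1.76841864e+02]), 'shot': 4}
```

View pics/w1.png

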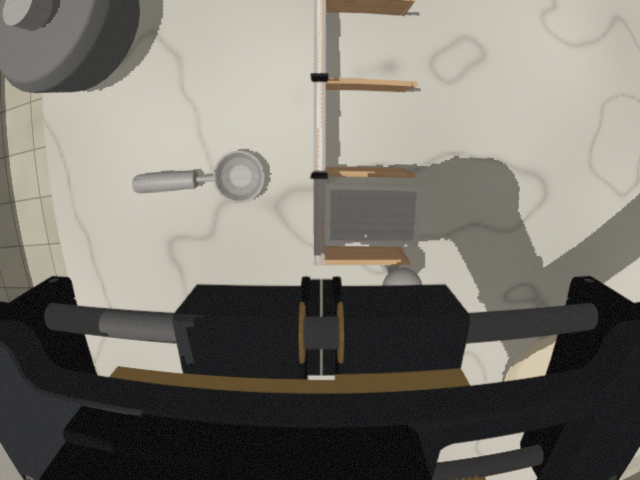

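View pics/scene2.png

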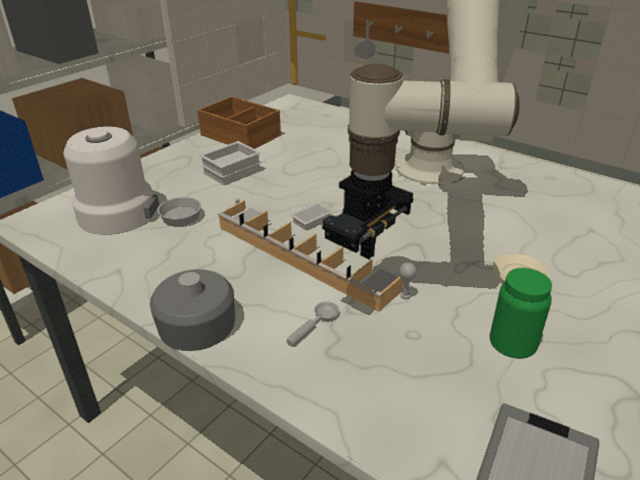

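The wrist view shows tongue 1 at (319, 175), tongue 2 at (319, 77) and the rail at col 320, in line with the finger seam at col 320. I'll check this by projection.

```bash
cat >> h.py <<'E'
def wproj(P,pos,ori,f=371.6483,cx=320.8427,cy=239.9034):
    q=(np.atleast_2d(P)-pos)@R.from_euler('xyz',ori,degrees=True).as_matrix()
    v=np.c_[q[:,0],-q[:,1]];n=np.linalg.norm(v,axis=1);r=f*np.arctan2(n,-q[:,2])
    return v/n[:,None]*r[:,None]+[cx,cy]
E
python3 - <<'E'
from h import *
W=([0.6228342,0.10920364,0.36085442],[-15.8011587,-.0084,176.885581])
im=cv2.imread("pics/w1.png")
for x,y,z in [(43,160,75),(43,80,75),(-41,160,45),(-41,80,45),(-41,240,45),(46,242.5,45),(40,0,45),(-41,0,45)]:
    p=wproj(own(x,y,z),*W)[0];print(x,y,z,p.round(1));cv2.circle(im,tuple(int(round(a)) for a in p),3,(0,0,255),1)
cv2.imwrite("pics/w1o.png",cv2.resize(im[0:300,200:500],None,fx=2,fy=2,interpolation=2))
E
```

```text
43 160 75 [320.1 172.7]
43 80 75 [320.3  69.6]
-41 160 45 [417.1 171.1]
-41 80 45 [418.8  79.7]
-41 240 45 [411.9 258.8]
46 242.5 45 [316.8 261.7]
40 0 45 [323.9 -10.5]
-41 0 45 [416.8  -5.3]
```

View pics/w1o.png

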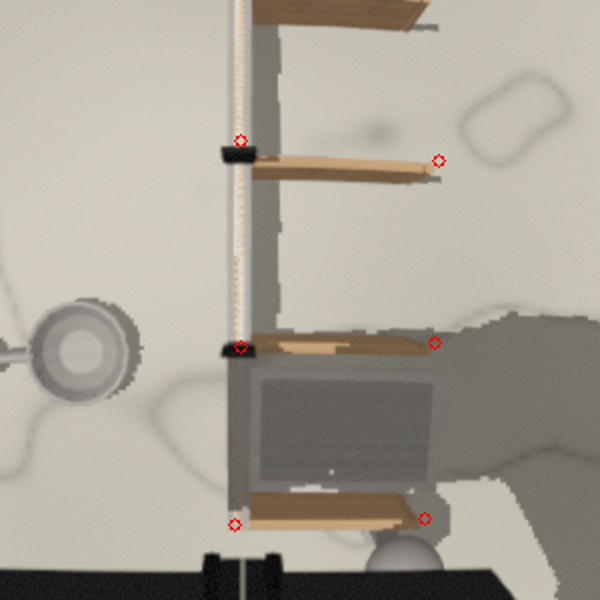

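The projection agrees to about 2–3 mm. The wrist picture suggests the rack is about +1.5 mm in y, so I'll apply that and run the flick.

```bash
sed -i 's/^RK=.*/RK=(.5735,-.0195,-.0555)/' h.py; python3 - <<'E'
from workcell import env
from h import *
def P(n):
    s=env.read_state();d=s["position"]-RK_w; c,sn=np.cos(RK[2]),np.sin(RK[2])
    print(n,"own",np.round([1000*(c*d[0]+sn*d[1]),1000*(-sn*d[0]+c*d[1]),1000*d[2]],1),"F",s["force"].round(2),round(s["clock"],2))
RK_w=np.array([RK[0],RK[1],0])
print(env.move_straight(own(43,205,69.5),rate=.08,force_limit=15));P("down")
for y in (180,150,132,118,100,75,55,40):
    env.move_straight(own(43,y,69.5),rate=.08,force_limit=20);P(y)
    if y in(150,75,40):
        for c in(("wrist","scene")):cv2.imwrite(f"pics/fl{y}_{c}.png",env.grab_frame(c)["image"])
E
```

```text
False
down own [ 43.4 205.1  69.7] F [ 0.3  -0.18  0.48] 6.1
180 own [ 43.2 179.2  69.8] F [-0.37 -0.76  1.14] 6.56
150 own [ 43.  149.1  70. ] F [-1.37 -1.83  3.52] 7.08
132 own [ 42.8 131.4  69. ] F [-0.56  0.04  0.34] 7.56
118 own [ 43.  117.4  69.4] F [0.39 1.16 0.32] 7.88
100 own [43.  99.3 69.5] F [-0.34 -0.24  0.39] 8.26
75 own [43.  74.3 69.8] F [-0.5  -0.38  2.07] 8.72
55 own [43.  54.1 69.7] F [-0.54 -1.31  3.68] 9.22
40 own [42.8 39.3 69.1] F [ 0.42  0.05 -0.75] 9.55
```

```bash
python3 - <<'E'
import cv2,numpy as np
r=lambda n:cv2.imread(f"pics/fl{n}.png")
a=np.hstack([cv2.resize(r(f"{y}_scene")[200:320,220:420],(400,240)) for y in(75,40)])
b=np.hstack([cv2.resize(r(f"{y}_wrist"),(400,300)) for y in(75,40)])
cv2.imwrite("pics/fl.png",np.vstack([a,b]))
E
```

```text
(no output)
```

View pics/fl.png

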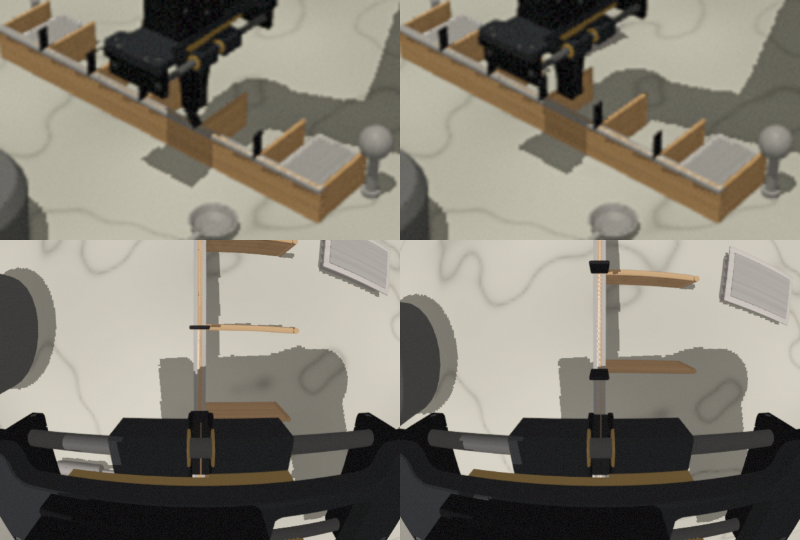

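```bash
python3 - <<'E'
import cv2,numpy as np
a=cv2.imread("pics/fl150_scene.png")[200:320,220:420];cv2.imwrite("pics/fl150z.png",cv2.resize(a,None,fx=4,fy=4))
E
```

```text
(no output)
```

View pics/fl150z.png

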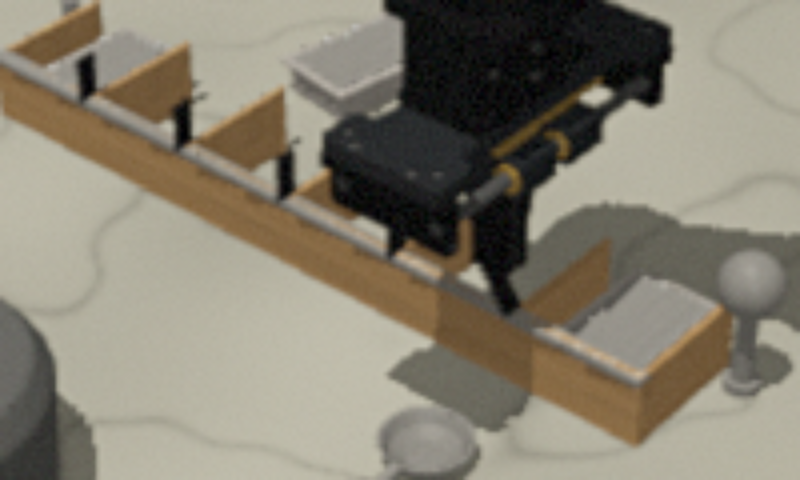

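Both tongues bent over (tongue 1 leaning at (505, 290) in the zoom, tongue 2 in the 75 mm frame) and both are upright again. Now I'll push the tray sideways with the fingers spread along its long side.

```bash
cat >> h.py <<'E'
def P(env,n):
    s=env.read_state();d=s["position"]-[RK[0],RK[1],0]; c,sn=np.cos(RK[2]),np.sin(RK[2])
    print(n,"own",np.round([1000*(c*d[0]+sn*d[1]),1000*(-sn*d[0]+c*d[1]),1000*d[2]],1),"F",s["force"].round(2),round(s["clock"],2))
def snap(env,name,*cs):
    for c in cs:
        f=env.grab_frame(c);cv2.imwrite(f"pics/{name}_{c}.png",f["image"])
        if c=="wrist":print(list(f["position"]),list(f["orientation"]))
E
python3 - <<'E'
from workcell import env
from h import *
env.move_straight(own(43,40,160));
env.goto(own(-128,-155,160),[-90,0,YAWX+180]);env.gripper_to(0.5);P(env,"above")
snap(env,"a","wrist","top")
print(env.move_straight(own(-128,-155,13),force_limit=15));P(env,"down")
snap(env,"b","scene","top")
E
```

```text
above own [-128. -155.  160.] F [ 0.07 -0.34  0.31] 12.39
[np.float64(0.432767467624361), np.float64(-0.24028015840619302), np.float64(0.32079453332306274)] [np.float64(-15.787187222301123), np.float64(-0.015215320553892416), np.float64(176.79147932354005)]
False
down own [-127.3 -155.    13.6] F [-0.58  0.45 -0.06] 13.62
```

View pics/a_wrist.png

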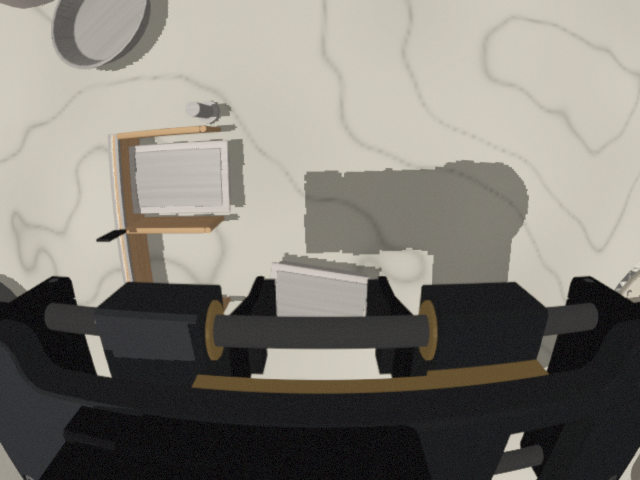

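View pics/b_scene.png

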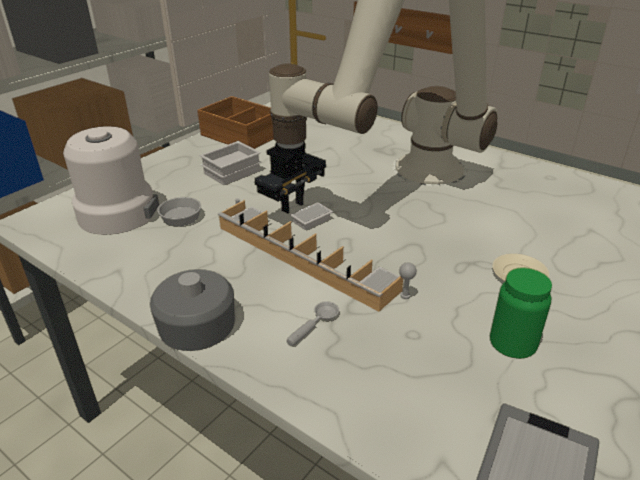

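The fingers are beside the tray with tongue 5 untouched, and the hand is clear of everything. I'll push along +y.

```bash
python3 - <<'E'
from workcell import env
from h import *
for y in (-100,-50,-3):
    print(env.move_straight(own(-128,y,13),rate=.06,force_limit=15));P(env,y)
env.move_straight(own(-128,-25,13),rate=.1)
env.move_straight(own(-128,-25,150),rate=.2)
snap(env,"c","wrist","scene")
env.goto(own(-210,40,170),[-90,0,YAWY+180]);P(env,"away")
snap(env,"d","wrist","top","scene")
E
```

```text
False
-100 own [-128.1 -100.    12.9] F [0.27 0.19 0.44] 14.79
False
-50 own [-128.  -50.   13.] F [-0.4   0.12 -0.74] 15.78
False
-3 own [-128.   -3.   13.] F [ 0.25 -0.86 -0.34] 16.71
[np.float64(0.4394191590540833), np.float64(-0.11036523111200083), np.float64(0.30986680404862743)] [np.float64(-15.781717544374153), np.float64(-0.12536896864601654), np.float64(176.78858688753354)]
away own [-210.    39.9  169.7] F [0.3  0.3  0.54] 19.21
[np.float64(0.4402365632113576), np.float64(0.02903565730386654), np.float64(0.3303964922149756)] [np.float64(-15.81777433617235), np.float64(-0.0018138238196717049), np.float64(-93.25921710818591)]
```

View pics/d_wrist.png

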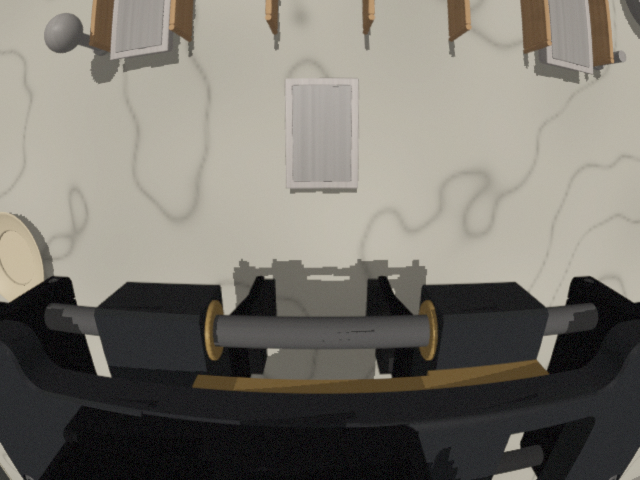

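View pics/d_top.png

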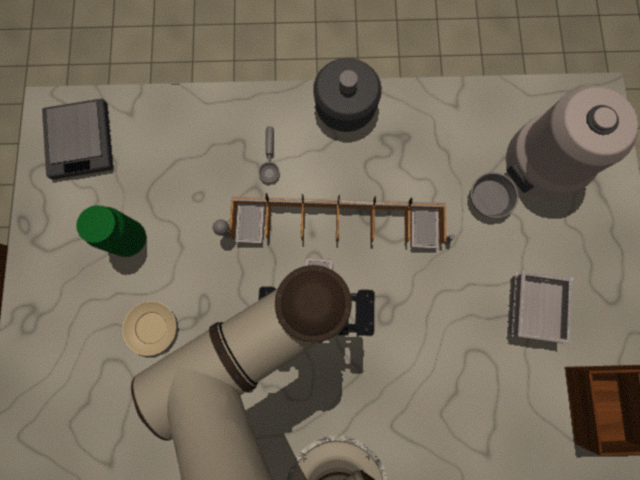

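View pics/d_scene.png

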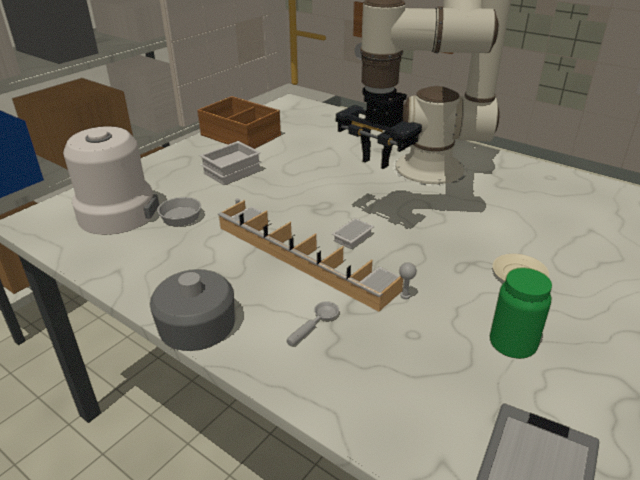

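The tray is now square to the rack, with its corners at about (285, 80) to (358, 188) in front of the third gap (noses at cols 271 and 369). I'll compute the offset in this one picture.

```bash
python3 - <<'E'
from h import *
pos=np.array([0.4402365632113576,0.02903565730386654,0.3303964922149756]);ori=[-15.81777433617235,-.0018,-93.25921710818591]
def bp(u,v,z,f=371.6483,cx=320.8427,cy=239.9034):
    d=np.array([u-cx,v-cy]);r=np.hypot(*d);a=r/f;d=d/r*np.sin(a)
    w=R.from_euler('xyz',ori,degrees=True).as_matrix()@[d[0],-d[1],-np.cos(a)]
    p=pos+w*(z-pos[2])/w[2]
    e=p-[RK[0],RK[1],0];c,s=np.cos(RK[2]),np.sin(RK[2]);return (1000*np.array([c*e[0]+s*e[1],-s*e[0]+c*e[1]])).round(1)
for p in((285,80),(358,79),(358,188),(286,188)):print(p,bp(*p,.026))
im=cv2.imread("pics/d_wrist.png")[0:200,180:480];cv2.imwrite("pics/dz.png",cv2.resize(im,None,fx=2.6,fy=2.6,interpolation=2))
for n,p in (("80",(270,24)),("0",(368,24)),("160",(181,35)),("-80",(460,34))):print(n,bp(*p,.045))
E
```

```text
(285, 80) [-88.   69.9]
(358, 79) [-87.2  11. ]
(358, 188) [-177.4   10.4]
(286, 188) [-177.4   69.9]
80 [-44.8  79.8]
0 [-45.1   4.9]
160 [-47.  152.2]
-80 [-46.5 -69.8]
```

View pics/dz.png

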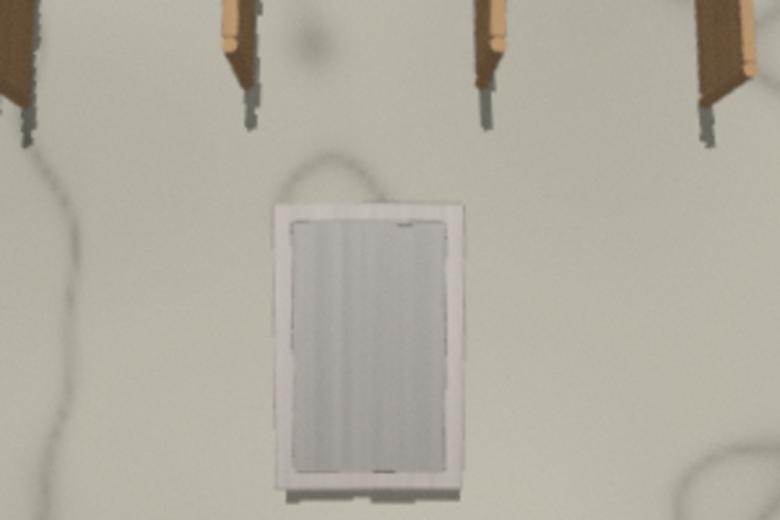

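```bash
python3 - <<'E'
from workcell import env
from h import *
env.gripper_to(0.27)
print(env.move_straight(own(-207,40,13),force_limit=15));P(env,"down")
for x in (-150,-110,-85):
    print(env.move_straight(own(x,40,13),rate=.06,force_limit=10));P(env,x)
snap(env,"e","wrist","scene","top")
E
```

```text
False
down own [-206.6   40.2   13.4] F [-0.68  0.07  0.23] 21.23
False
-150 own [-150.2   40.    13. ] F [ 0.35 -0.75 -0.45] 22.33
False
-110 own [-110.1   39.9   12.9] F [ 0.14 -0.47  0.44] 23.15
False
-85 own [-84.8  39.9  12.8] F [-0.03 -0.13 -0.04] 23.72
[np.float64(0.5650941800639219), np.float64(0.02207904058474334), np.float64(0.17362204319690594)] [np.float64(-15.783589549497439), np.float64(0.028727345494485013), np.float64(-93.2284468747672)]
```

View pics/e_wrist.png

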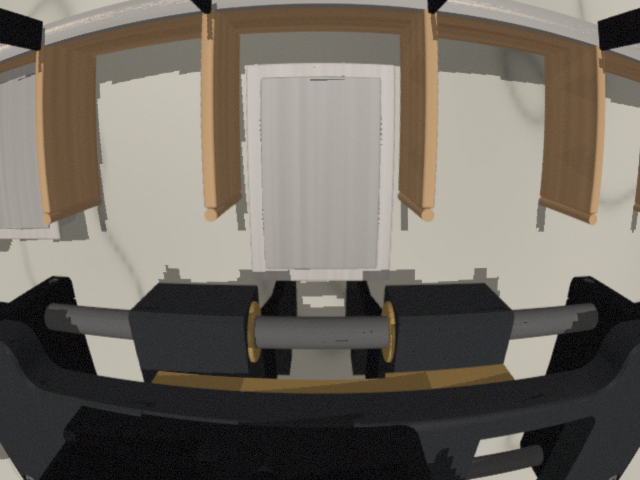

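View pics/e_scene.png

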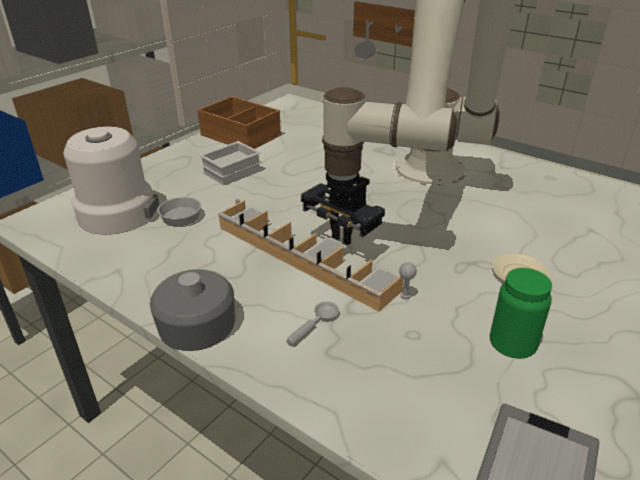

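The tray is square and centred in the gap: its sides are at cols 248 and 393, and the dividers' inner faces at about 240 and 400. I'll push on until it meets the board.

```bash
python3 - <<'E'
from workcell import env
from h import *
for x in (-75,-69,-66,-63,-60,-57):
    h=env.move_straight(own(x,40,13),rate=.03,force_limit=6);env.dwell(.1);P(env,(x,h))
    if h: break
snap(env,"f","wrist")
E
```

```text
(-75, False) own [-75.  40.  13.] F [ 0.24 -0.77 -0.72] 24.45
(-69, False) own [-68.9  40.   13. ] F [-0.45  0.63 -0.37] 24.9
(-66, False) own [-65.9  40.   13. ] F [ 0.03  0.4  -0.59] 25.25
(-63, False) own [-62.9  40.   13. ] F [-0.63 -0.07  0.05] 25.6
(-60, False) own [-62.1  39.5  12.6] F [-5.34  2.02  3.39] 25.95
(-57, False) own [-62.1  38.9  12.1] F [-10.75   3.03   5.13] 26.3
[np.float64(0.5894404560304178), np.float64(0.020055585652326614), np.float64(0.17206941172598808)] [np.float64(-16.379037560905786), np.float64(-0.12407049328803099), np.float64(-93.27675997500778)]
```

View pics/f_wrist.png

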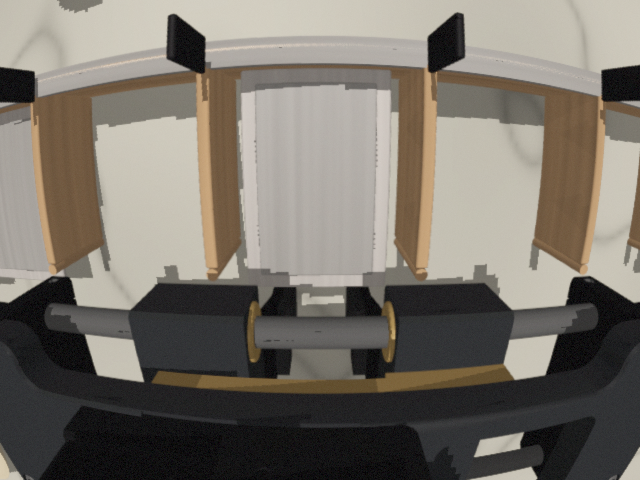

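The stop came at own x = -62, as expected for home, with about 11 N and the tray's far end at the board. I'll back off straight, then raise and check.

```bash
python3 - <<'E'
from workcell import env
from h import *
env.move_straight(own(-64,40,13),rate=.03);env.move_straight(own(-120,40,14),rate=.08)
env.move_straight(own(-150,40,200));P(env,"up");snap(env,"g","wrist")
env.goto([.3,.35,.3],[-90,0,YAWY+180]);P(env,"away");snap(env,"g","scene","top")
for c,(s,a,b) in Z.items():
    im=cv2.imread(f"pics/g_{c}.png")[b:b+125,a:a+220];cv2.imwrite(f"pics/gz_{c}.png",cv2.resize(im,None,fx=3.5,fy=3.5,interpolation=2))
f=env.grab_frame("top")
for t in("tray","filed_left"):print(t,env.search_frame(f,t)[:5])
E
```

```text
up own [-150.5   39.8  199.2] F [ 0.09  0.11 -0.2 ] 28.99
[np.float64(0.4998331102336015), np.float64(0.0256844914964614), np.float64(0.35983901843796834)] [np.float64(-15.878332117182676), np.float64(-0.012425496260479178), np.float64(-93.21708062993507)]
away own [-293.3  353.   299.5] F [-0.21  0.01 -0.57] 30.39
tray [{'xyz': [0.5731, 0.0228, 0.0261], 'score': 0.61}]
filed_left [{'xyz': [0.5762, 0.1847, 0.0265], 'score': 0.96}]
```

View pics/g_wrist.png

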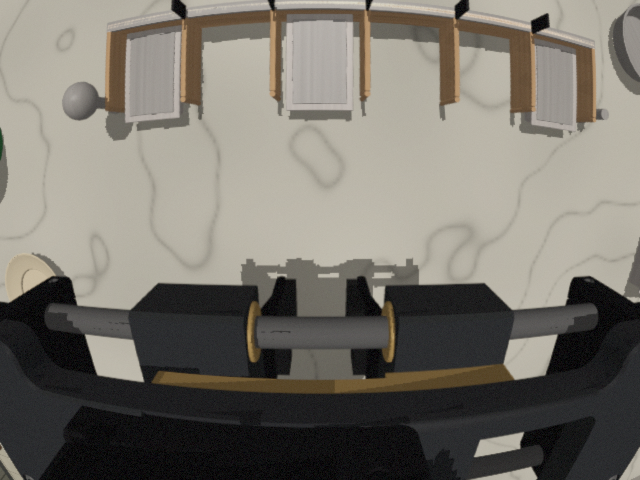

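View pics/gz_scene.png

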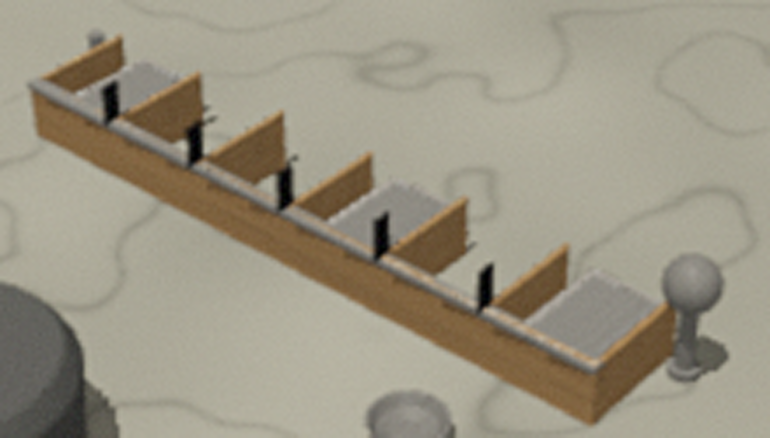

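View pics/gz_top.png

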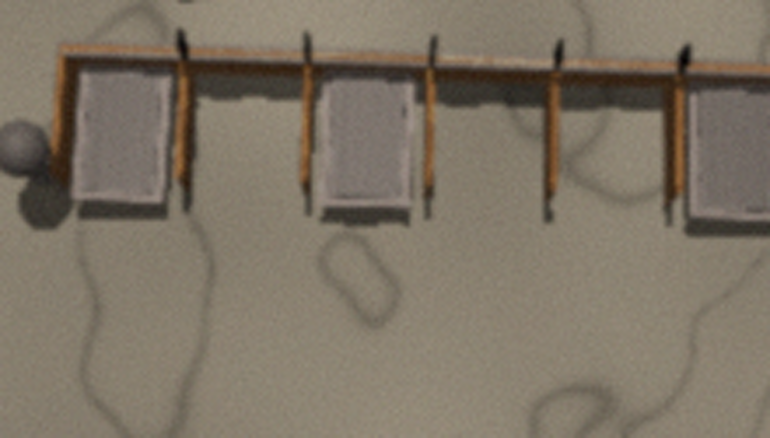

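The tray sits level with the two filed trays: its near end is at row ~206 against ~207 expected. It is square and centred, and all the tongues are upright. I'll hand the job in.

```bash
python3 - <<'E'
from workcell import env
env.close_job();print(env.read_state()["clock"])
E
```

```text
the job is handed in; nothing more can be done
the job is handed in; nothing more can be done
```

The job is done and handed in, with no verdict reported. The last clock reading was about 30 s of the 64 s allowed.

**Tongues:** The ball post is at the rack's +y end, so I counted from there. The shut fingertip ran along the back rail about 5.5 mm below the tongue tops. The pictures show tongue 1 and then tongue 2 bent over, and both sprang back upright. I stopped at own y = 40 mm and lifted. I saw no sign of tongues 3 to 5 being touched, and they stood upright in every view.

**Tray:** I pushed it sideways until it was square in front of the third gap, then straight in with two fingertips on its near end. It came to a hard stop at about 11 N with the hand at own x = -62 mm, about where home should be (-61.5 mm).

**Final checks:**
- **Position:** the wrist and top views show the tray flat, parallel, centred in the gap and level with the two filed trays, to about a pixel (roughly 2 mm).
- **Surroundings:** the things in the final views stand where they were, and the hand was clear and raised.
- **Disagreement:** my rack measurements from the three cameras differed by about 2–3 mm, so I used a compromise. That is well inside the tolerances.

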